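# Centre the ceramic owl on the photo turntable

### The arm

A 7-joint arm with a two-finger parallel gripper is mounted at the origin on the work surface. World frame = base frame: x ahead of the robot, y to its left, z up, the work surface at z = 0. Lengths are in mm, angles in rad, forces in N, time in s.
With the tool pointing down it reaches from about 400 to 875 mm from the base axis. Payload 4.4 kg.
Tool frame: the origin (TCP) lies midway between the tips of the shut fingers; the grasp point (between the pads) lies 19 mm behind it; z points along the fingers, y is the line along which they close (so a half turn about z gives the same grasp; the last joint's range is limited). The gripper opens to 85 mm and grips with 20 to 120 N. Pads are 22 mm wide; open, the fingers measure 114 mm over their backs; the gripper's body (76 mm by 85 mm) begins 54 mm behind the grasp point. The pads swing forward as they close: fully open they stand 13 mm farther back than shut.
Start: joints at [-1.294, 0.628, 0.038, 1.517, -0.027, 0.996, -0.02], TCP at [218.458, 612.204, 231.313] pointing down, gripper open.
Joint ranges: [-3.06, 3.06], [-0.37, 2.12], [-1.25, 1.32], [0.18, 2.47], [-1.1, 4.24], [0.23, 1.98], [-2.94, 2.94]. Speed limits (rad/s): [2.57, 2.57, 3.14, 3.14, 3.14, 3.14, 3.14].

### API

Orientations are given as [roll, pitch, yaw] about the fixed x, y, z axes, in that order (R = Rz(yaw) Ry(pitch) Rx(roll)).
In Python, from cell import ctrl gives the robot as it stands. The module is installed in compiled form; this text tells all that it offers.
- The arm moves only by the tool step_arm, never from a script. Its argument "commands" is one flat list of numbers, 7 for each row, row after row: the shift along the tool's x, y, z in cm, then the turn, a rotation vector about the tool's x, y, z in rad, then the opening, from 0 (shut) to 1 (fully open). A call has 1 to 10 rows; each row is the pose to reach, as a shift and turn from the pose commanded when the call began, along the tool's axes at that moment; what a row does not reach only later rows make up. A row lasts 1/10 s, in which the tool goes at most 50 mm and 8.59 degrees, less where a joint would pass 70% of its speed; a pose out of reach is approached as far as the arm can. A call with a gripper value outside its range is refused whole. The fingers move at their own pace and stop on an object; the grip force is fixed at half the most. Time passes only in rows, so rows that repeat a pose let the fingers close. It gives the time, the measured TCP pose, the force, the opening and the grip force at its end, in the units of the state.
- ctrl.read_state(): the state, without advancing time (a new reading comes with each control period).
- ctrl.get_image(name): name is "side" or "top" or "wrist"; returns a dict with "image" (400x640x3 uint8, red, green, blue), "range_z" (400x640 float32, mm along the optical axis (not along the pixel's ray), 0 where there is no reading), "vfov" (degrees; the focal length in pixels is half the picture's height over the tangent of half this angle, whatever the lens; pixels are square), "cx", "cy" (the principal point, pixels), "world_to_cam" (4x4, takes a point from world to camera coordinates). Camera axes: x right, y down, z forward; pixel columns grow to the right and rows downward; lengths in mm; the calibration is good to about 2 mm. A picture is of the moment at which its call begins.
- ctrl.finish_job(): hands the job in; it is judged then, once.
The state is a dict: "clock": time; "qpos": joint angles; "qd": joint speeds; "tau": joint torques, N m; "eef_pos": TCP position; "tool_rot": TCP orientation; "force": force on the tool from outside, world axes, zero at the start; "torque": the same for the moment, N m; "width": finger opening in mm; "gripper_force": force on a finger pad.
Only numpy, scipy, OpenCV 4.12 (cv2) and the standard library are available. Lean on these libraries where they do the work, as an engineer would, in place of code of your own. Each camera call takes 0.05 s, during which the arm holds its last target. There are 200 camera calls.

### The job

The ceramic owl is next for its all-round web-shop photos, but it stands wobbly near the edge of the turntable's platter. Nudge it with light touches of the fingertips, low on its belly, until it stands upright and still in the middle of the platter, then take the hand away; do not grip, lift, tip or knock the owl off, and leave everything else on the desk where it is.

Things in the scene. Friction and masses are not known exactly. Their poses are not given: they have to be found in the camera images.
- owl: White ceramic owl, about 120 g, top-heavy, 70 mm tall with two ear tufts, loose on the platter. Round: foot 26 mm across, 4 mm high; belly 50 mm; waist 39 mm across at 50 mm; rounded head. Slides (friction about 0.4) when pushed at the belly or lower and stays where a slow push leaves it; topples if pushed at the head. Origin: centre of the foot's underside; z up its axis, -x the way it faces.
- owl_belly (a point): Point on the owl's axis at the middle of its belly, 27 mm above the underside of its foot. The belly is at its widest here, 50 mm across (24 to 30 mm above the foot).
- platter_top (a point): Centre of the upper face of the turntable's platter: a flat black plastic disc without a rim, 110 mm across, 12 mm thick, with moulded concentric rings, its upper face 45 mm above the desk. The platter does not turn or shift (the motor holds it). z points up.
- turntable: Grey round housing of the photo turntable under the platter, 126 mm across, 31 mm high, standing firmly on the desk; three buttons on its front. Origin: centre of its underside, on the platter's axis.
- robin: White ceramic bird figurine with a tail, 54 mm across, 59 mm tall, standing on the desk. Leave alone. Origin: centre of its underside.
- pot: Small empty terracotta flower pot, 62 mm across the rim, 54 mm tall, on the desk. Leave alone. Origin: centre of its underside.
- candle_jar: Glass candle jar with a wooden lid, 60 mm across, 62 mm tall, on the desk. Leave alone. Origin: centre of its underside.
- lens_cap: Black camera lens cap lying on the desk, 62 mm across, 9 mm thick. Leave alone. Origin: centre of its underside.
- remote: Flat black remote control lying on the desk, 85 x 38 x 7 mm, long along its x. Leave alone. Origin: centre of its underside.
- label_roll: Roll of paper labels standing on end, 72 mm across, 50 mm tall. Leave alone. Origin: centre of its underside.
- carton: Closed cardboard gift carton, 95 x 95 x 85 mm, on the desk to the robot's left. Leave alone. Origin: centre of its underside.
There are look-alikes about, which are no part of the job. What is shaped like the owl but blue or purple is not meant.

How it is judged (in metres and radians):
At the end, for the whole second after the job is handed in: The owl stands upright and still on the platter with its foot's centre within 6 mm of the platter's centre (horizontal distance between owl and platter_top below 0.006 m and angle between owl's own z axis and vertical below 0.06 rad and z of owl in the frame of platter_top between -0.002 and 0.002 m and linear speed of owl below 0.01 m/s and angular speed of owl below 0.2 rad/s); the robot touches nothing.
It fails at once if the owl is tipped by more than 17 degrees (angle between owl's own z axis and vertical above 0.3 rad).
It fails at once if the owl is knocked off the platter (z of owl in the frame of platter_top below -0.006 m).
It fails at once if the owl is lifted (its foot's centre more than 6 mm above the platter) (z of owl in the frame of platter_top above 0.006 m).
It fails at once if the owl is squeezed or struck with more than 8 N (contact force between any of the fingers, the arm and owl above 8 N).
It fails at once if something else on the desk is shifted by more than 15 mm (distance of any of robin, pot, candle_jar, lens_cap, remote, label_roll, carton from where it was at the start of the episode above 0.015 m).
It also fails if it takes over 48 s, if anything falls off the work surface, if the arm or the gripper's body presses on something with over 40 N, if the wrist force passes 120 N, or if a joint passes its speed limit or range.

## Working session

There is one attempt and no reset: what is moved stays moved. The work goes in short steps, Python scripts to look and compute and a tool call to move; the robot and the scene stay as the last step left them, time stands still between calls to the robot, and variables do not carry over. Pictures are saved under pics/ and viewed, at most 10 in all, crops included, and the job is handed in when it is done.

Besides the shell and the picture viewer there is one more tool, called as name(argument=value, ...), one argument or row to a line, values as JSON. step_arm: Moves the arm, as the interface text tells. Its arguments: {"type":"object","properties":{"commands":{"type":"array"}},"required":["commands"]}

```bash
mkdir -p pics
cat > h.py <<'E'
import numpy as np, cv2
from cell import ctrl
def grab(n):
    d=ctrl.get_image(n); h=d["image"].shape[0]
    d["f"]=h/2/np.tan(np.radians(d["vfov"])/2); return d
def cloud(d):
    z=d["range_z"].astype(float); v,u=np.indices(z.shape)
    P=np.stack([(u-d["cx"])*z/d["f"],(v-d["cy"])*z/d["f"],z],-1)
    T=np.linalg.inv(d["world_to_cam"]); W=P@T[:3,:3].T+T[:3,3]
    W[z==0]=np.nan; return W
def save(d,n,crop=None,s=1):
    im=d["image"][:,:,::-1]
    if crop: a,b,c,e=crop; im=im[b:e,a:c]
    cv2.imwrite("pics/"+n,cv2.resize(im,None,fx=s,fy=s))
E
python3 - <<'E'
from h import *
for n in("top","side"):
    d=grab(n); save(d,n+"0.png"); np.savez(n+"0.npz",W=cloud(d),im=d["image"])
    print(n,np.linalg.inv(d["world_to_cam"])[:3].round(2).tolist(),d["f"])
s=ctrl.read_state(); print(s)
E
```

```text
top [[-0.01, -1.0, 0.08, 495.43], [-1.0, 0.02, 0.03, 125.4], [-0.03, -0.08, -1.0, 1383.11]] 503.63137504808293
side [[0.87, -0.33, 0.38, 175.66], [-0.5, -0.6, 0.63, -608.98], [0.02, -0.73, -0.68, 901.75]] 456.33989239690294
{'clock': 0.1, 'qpos': array([-1.29378532,  0.62924817,  0.03845223,  1.51826887, -0.02698278,
        0.99634683, -0.01999137]), 'qd': array([ 1.07800346e-03, -1.21417297e-03, -1.16406349e-03,  7.18842729e-05,
       -1.19452457e-03, -6.54484140e-04,  1.49105814e-04]), 'tau': array([ 3.03106841e-03, -5.64540124e+01,  1.23040672e+00, -1.93975085e+01,
        1.13212122e-02,  5.39795874e-03, -1.11052739e-05]), 'eef_pos': array([218.27493033, 611.64282397, 230.48447927]), 'tool_rot': array([-3.13984001e+00,  3.67003628e-05,  2.79879362e+00]), 'force': array([-0.72517681,  0.160099  ,  0.157194  ]), 'torque': array([-0.02805146,  0.01474712, -0.0177058 ]), 'gripper_force': 0.0, 'width': 85.4573075966245}
```

View pics/top0.png

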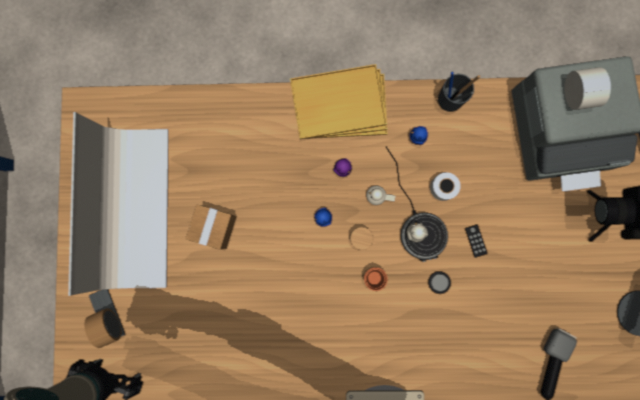

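View pics/side0.png

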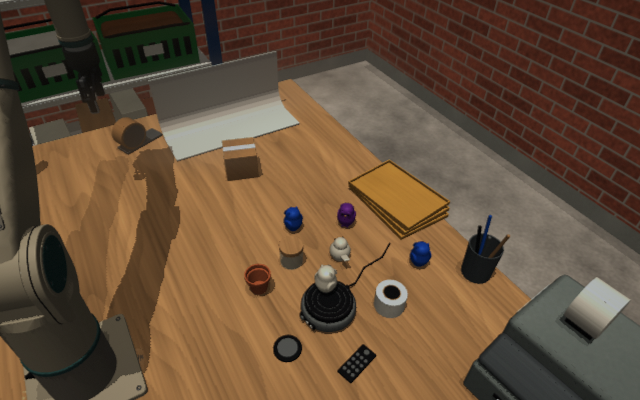

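The top view shows the owl at about (418,232) on the platter around (424,236). The robin is at (377,195), the pot at (375,278), the lid at (361,238), the roll at (446,186), the lens cap at (440,282) and the remote at (476,240).

```bash
cat >> h.py <<'E'
from scipy.optimize import least_squares
def fit(Wl):
    # platter centre by best-covering: disc points z~45, minus owl
    out=[]
    for W in Wl:
        P=W.reshape(-1,3); P=P[np.isfinite(P).all(1)]
        P=P[np.hypot(P[:,0]-C0[0],P[:,1]-C0[1])<75]
        pl=P[abs(P[:,2]-45)<5]
        hull=cv2.convexHull(pl[:,:2].astype(np.float32))
        c=cv2.minEnclosingCircle(hull)
        h=hull[:,0]; r=least_squares(lambda p:np.hypot(h[:,0]-p[0],h[:,1]-p[1])-p[2],[*c[0],55],loss='soft_l1').x
        o=P[(P[:,2]>62)&(P[:,2]<122)]
        R=lambda z:np.interp(z,[45,49,69,75,95,103,112,115],[13,14,25,25,19.5,19,13,5])
        m=(o[:,2]<95)
        q=least_squares(lambda p:np.hypot(o[m,0]-p[0],o[m,1]-p[1])-R(o[m,2]),o[:,:2].mean(0),loss='soft_l1').x if m.sum()>8 else None
        out.append((r.round(1),np.median(pl[:,2]).round(1),len(o),m.sum(),q,o[o[:,2]>100][:,:2].mean(0).round(1),o[:,2].max().round(1)))
    return out
C0=(470,-75)
E
python3 - <<'E'
from h import *
import h
W=[np.load(n+"0.npz")["W"] for n in("top","side")]
print(W[0][236,424],W[0][232,418],W[0][240,440],W[1][303,330],W[1][275,326])
h.C0=W[0][240,440][:2]+[0,35]
for o in fit(W): print(o)
for n,u,v in [("robin",377,195),("pot",375,278),("jar",361,238),("roll",446,186),("cap",440,282),("rem",476,240)]: print(n,W[0][v,u].round(0))
E
```

```text
[ 508.9004748  -102.78927303   85.51060778] [518.82572534 -83.48364558 111.92586102] [ 498.26266665 -151.20980507   46.29522478] [ 507.47860847 -125.72442719   47.92752997] [512.41987198 -96.41543867 111.8039542 ]
(array([ 511.2, -112.7,   54.6]), np.float64(44.8), 308, np.int64(107), array([520.03626673, -84.29910925]), array([520.6, -82.9]), np.float64(116.9))
(array([ 510.5, -113. ,   55.2]), np.float64(47.2), 485, np.int64(223), array([519.57282909, -84.35340225]), array([517.2, -88.1]), np.float64(118.7))
robin [619.  12.  57.]
pot [398.  18.   7.]
jar [506.  57.  63.]
roll [ 640. -171.   51.]
cap [ 386. -156.    7.]
rem [ 497. -257.    5.]
```

step_arm(
  commands=[-3,-3,0,0,0,0.1,0.35,-6.5,-6,0,0,0,0.2,0.35,-10,-9.5,0,0,0,0.3,0.35,-13.5,-13,0,0,0,0.4,0.35,-17,-16.5,0,0,0,0.5,0.35,-20.5,-20,0,0,0,0.6,0.35,-24,-23.5,0,0,0,0.7,0.35,-27.5,-27,0,0,0,0.8,0.35,-31,-30,0,0,0,0.9,0.35,-31,-30,0,0,0,0.9,0.35],
)

```text
clock: 1.1
eef_pos: [412.5, 218.9, 231.6]
tool_rot: [3.141, 0.003, 1.886]
force: [0.0, 1.3, 0.8]
width: 29.7
gripper_force: 0.0
```

```bash
cat >> h.py <<'E'
from scipy.spatial.transform import Rotation as Ro
def to(p,heading):
    s=ctrl.read_state(); R=Ro.from_euler('xyz',s["tool_rot"])
    G=Ro.from_euler('xyz',[np.pi,0,heading])
    print("t",round(s["clock"],2),"tcp",s["eef_pos"].round(1),s["tool_rot"].round(3),"F",s["force"].round(2),"w",round(s["width"],1))
    print("shift cm",(R.inv().apply(np.array(p)-s["eef_pos"])/10).round(2),"turn",(R.inv()*G).as_rotvec().round(3),"q",s["qpos"].round(2))
E
python3 -c "
from h import *
to([537,-31,230],1.266)"
```

```text
t 1.1 tcp [412.5 218.9 231.6] [3.141e+00 3.000e-03 1.886e+00] F [0.03 1.3  0.8 ] w 29.7
shift cm [-27.61   4.09   0.26] turn [0.002 0.003 0.62 ] q [-0.79  0.38  0.32  2.02 -0.17  0.77 -0.05]
```

step_arm(
  commands=[-3.5,0.5,0,0,0,0.08,0.35,-7,1,0,0,0,0.16,0.35,-10.5,1.5,0,0,0,0.24,0.35,-14,2,0,0,0,0.32,0.35,-17.5,2.5,0,0,0,0.4,0.35,-21,3,0,0,0,0.48,0.35,-24.5,3.5,0,0,0,0.56,0.35,-27.6,4.1,0,0,0,0.62,0.35,-27.6,4.1,0,0,0,0.62,0.35,-27.6,4.1,0,0,0,0.62,0.35],
)

```text
clock: 2.1
eef_pos: [537.0, -22.5, 230.8]
tool_rot: [-3.14, 0.0, 1.278]
force: [-1.0, 0.6, -0.1]
width: 30.1
gripper_force: 0.0
```

```bash
python3 -c "
from h import *
to([537,-31,56],1.266)
d=grab('side'); save(d,'side1.png',(220,150,460,350),3); d2=grab('wrist'); save(d2,'wrist1.png')"
```

```text
t 2.1 tcp [537.  -22.5 230.8] [-3.14   0.     1.278] F [-1.05  0.65 -0.09] w 30.1
shift cm [-0.81  0.27 17.48] turn [-0.001  0.     0.012] q [-0.34  0.51  0.49  1.84 -0.3   0.87  0.01]
```

View pics/side1.png

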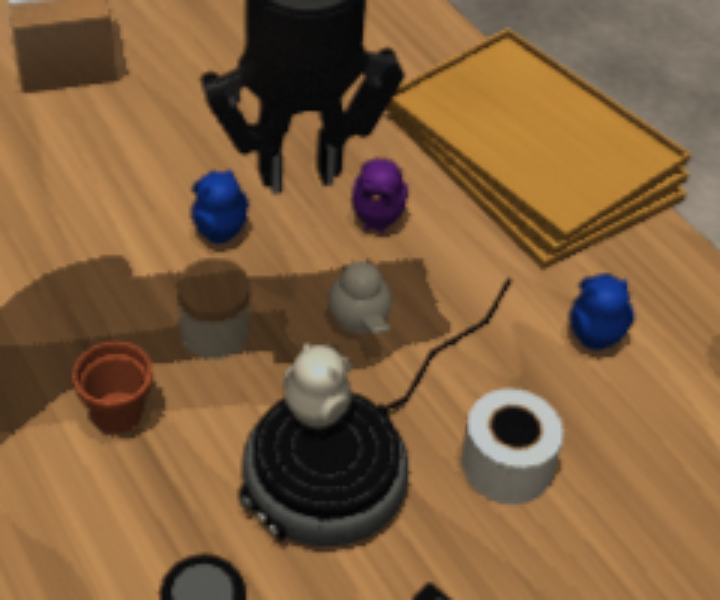

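View pics/wrist1.png

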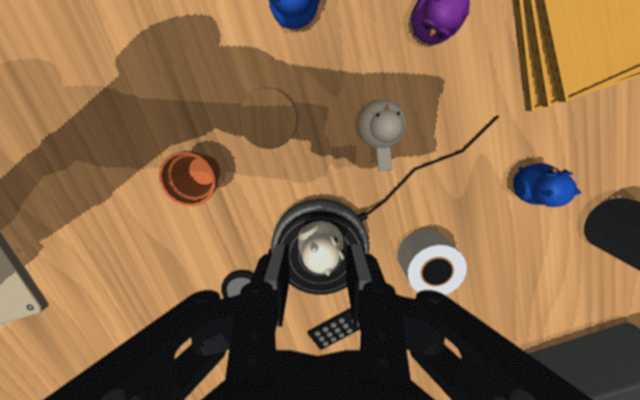

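The side crop shows the owl upright at about (320,390), on the rear of the platter (325,455). The hand is over the clear gap between the jar and the robin. Now I'll descend.

step_arm(
  commands=[0,0,2,0,0,0,0.35,0,0,4.5,0,0,0,0.35,0,0,7,0,0,0,0.35,0,0,9.5,0,0,0,0.35,0,0,12,0,0,0,0.35,0,0,14.5,0,0,0,0.35,0,0,16.5,0,0,0,0.35,0,0,17.5,0,0,0,0.35,0,0,17.5,0,0,0,0.35,0,0,17.5,0,0,0,0.35],
)

```text
clock: 3.2
eef_pos: [537.6, -22.1, 56.9]
tool_rot: [3.141, -0.0, 1.28]
force: [0.1, 0.2, 0.4]
width: 29.8
gripper_force: 0.0
```

```bash
python3 -c "
from h import *
import h; h.C0=(511,-113)
to([537,-31,56],1.266)
d=grab('side'); print(fit([cloud(d)])); save(d,'side2.png',(250,200,410,340),5)"
```

```text
t 3.2 tcp [537.6 -22.1  56.9] [ 3.141 -0.     1.28 ] F [0.13 0.21 0.41] w 29.8
shift cm [-0.87  0.19  0.09] turn [ 0.001 -0.     0.014] q [-0.21  0.76  0.31  1.97 -0.47  0.48  0.15]
[(array([ 510.2, -113.2,   55. ]), np.float64(47.2), 485, np.int64(225), array([519.48794939, -84.23656211]), array([517.2, -88.2]), np.float64(118.5))]
```

View pics/side2.png

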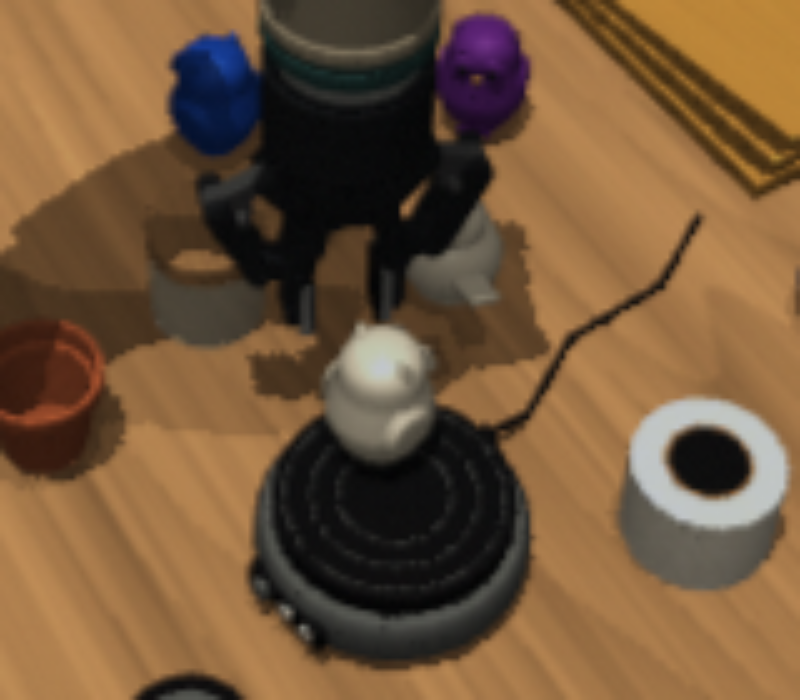

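The side crop shows the fingertips at about (305,320) and (385,310), behind the owl (380,390), lined up and not touching. Approaching.

step_arm(
  commands=[-0.4,0,0,0,0,0,0.35,-0.8,0,0,0,0,0.35,-1.2,0,0,0,0,0.35,-1.6,0,0,0,0,0.35,-1.9,0.05,0,0,0,0,0.35,-2.2,0.05,0,0,0,0,0.35,-2.4,0.05,0,0,0,0,0.35,-2.6,0.05,0,0,0,0,0.35,-2.7,0.05,0,0,0,0,0.35,-2.8,0.05,0,0,0,0,0.35],
)

```text
invalid input
```

step_arm(
  commands=[-0.1,0,0,0,0,0,0.35,-0.2,0,0,0,0,0,0.35,-0.3,0,0,0,0,0,0.35,-0.4,0,0,0,0,0,0.35,-0.5,0,0,0,0,0,0.35,-0.6,0,0,0,0,0,0.35,-0.7,0,0,0,0,0,0.35,-0.8,0,0,0,0,0,0.35,-0.9,0,0,0,0,0,0.35,-1,0,0,0,0,0,0.35],
)

```text
clock: 4.25
eef_pos: [534.3, -32.3, 56.2]
tool_rot: [-3.141, 0.0, 1.279]
force: [-0.2, -0.5, -0.1]
width: 29.8
gripper_force: 0.0
```

```bash
python3 -c "
from h import *
import h; h.C0=(511,-113)
to([519.7,-83.3,56],1.28)
d=grab('side'); W=cloud(d); save(d,'side3.png',(250,200,410,340),5)
# white owl pixels only
m=(d['image'].min(-1)>90); W[(~m)&(W[...,2]>60)]=np.nan
print(fit([W]))"
```

```text
t 4.25 tcp [534.3 -32.3  56.2] [-3.141  0.     1.279] F [-0.21 -0.53 -0.13] w 29.8
shift cm [-5.3   0.07  0.02] turn [-0.     0.    -0.001] q [-0.19  0.76  0.31  1.98 -0.47  0.47  0.17]
[(array([ 510.1, -113.1,   55.2]), np.float64(47.1), 331, np.int64(112), array([520.2895084 , -84.99068952]), array([516.1, -88.5]), np.float64(117.8))]
```

View pics/side3.png

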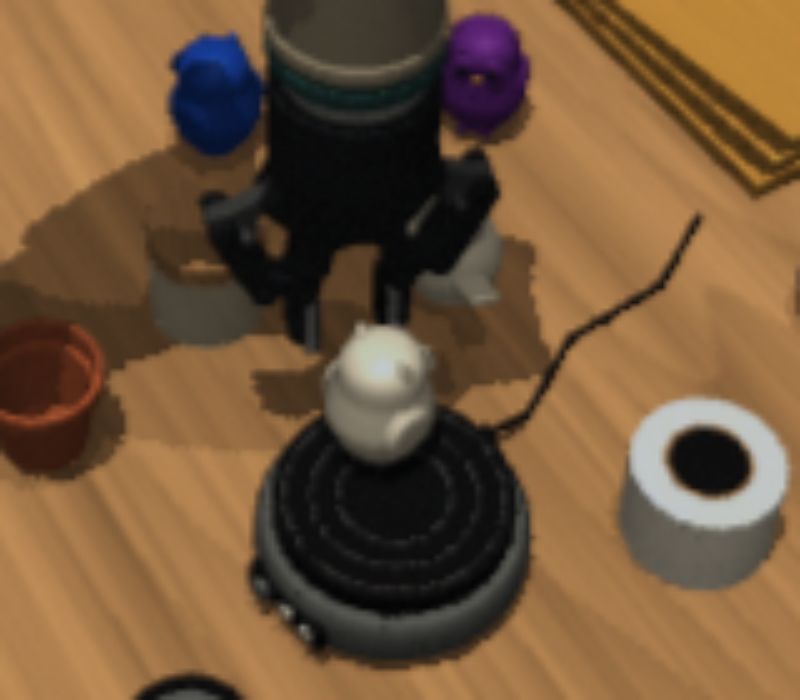

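The owl is untouched and the fingers are still clear behind it. The first call was refused because its rows had the wrong length. I'll keep approaching.

step_arm(
  commands=[-0.3,0,0,0,0,0,0.35,-0.6,0,0,0,0,0,0.35,-0.9,0,0,0,0,0,0.35,-1.1,0,0,0,0,0,0.35,-1.3,0,0,0,0,0,0.35,-1.4,0,0,0,0,0,0.35,-1.5,0,0,0,0,0,0.35,-1.6,0,0,0,0,0,0.35,-1.7,0,0,0,0,0,0.35,-1.8,0,0,0,0,0,0.35],
)

```text
clock: 5.3
eef_pos: [529.2, -49.4, 56.3]
tool_rot: [-3.142, -0.0, 1.279]
force: [-0.1, 0.3, -0.1]
width: 30.1
gripper_force: 0.0
```

step_arm(
  commands=[-0.1,0,0,0,0,0,0.35,-0.2,0,0,0,0,0,0.35,-0.3,0,0,0,0,0,0.35,-0.4,0,0,0,0,0,0.35,-0.5,0,0,0,0,0,0.35,-0.6,0,0,0,0,0,0.35,-0.7,0,0,0,0,0,0.35,-0.8,0,0,0,0,0,0.35,-0.9,0,0,0,0,0,0.35,-1,0,0,0,0,0,0.35],
)

```text
clock: 6.3
eef_pos: [526.4, -59.1, 56.3]
tool_rot: [3.142, -0.0, 1.279]
force: [0.1, 0.4, 0.7]
width: 29.6
gripper_force: 0.2
```

```bash
python3 -c "
from h import *
import h; h.C0=(511,-113)
to([519.7,-83.3,56],1.28)
d=grab('side'); W=cloud(d); save(d,'side4.png',(250,200,410,340),5)
m=(d['image'].min(-1)>90); W[(~m)&(W[...,2]>60)]=np.nan
print(fit([W]))"
```

```text
t 6.3 tcp [526.4 -59.1  56.3] [ 3.142 -0.     1.279] F [0.11 0.37 0.66] w 29.6
shift cm [-2.51  0.06  0.03] turn [ 0.    -0.    -0.001] q [-0.13  0.75  0.3   2.   -0.46  0.46  0.22]
[(array([ 510.4, -113.1,   54.9]), np.float64(47.1), 287, np.int64(100), array([516.92001552, -88.69002214]), array([512.2, -93.9]), np.float64(117.7))]
```

View pics/side4.png

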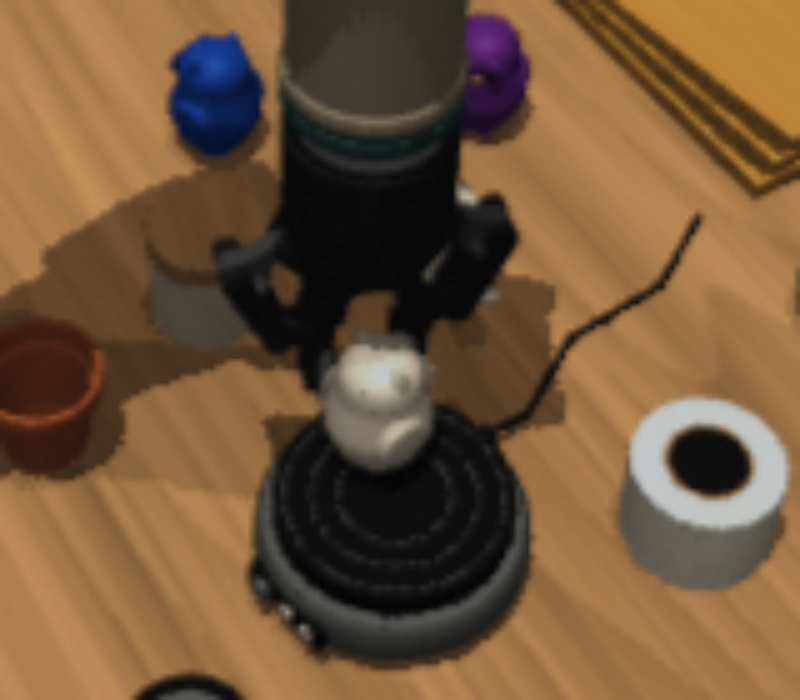

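The owl has moved a few mm and may be tilting, so I'll measure the tilt by registering against the initial cloud.

```bash
cat >> h.py <<'E'
from scipy.spatial import cKDTree
def owlpts(W,im,c):
    m=np.isfinite(W).all(-1)&(np.hypot(W[...,0]-c[0],W[...,1]-c[1])<32)&(W[...,2]>58)&(W[...,2]<125)&(im.min(-1)>55)&(im.max(-1).astype(int)-im.min(-1)<60)
    return W[m]
def reg(d,guess,ref="side0.npz"):
    z=np.load(ref); M=owlpts(z["W"],z["im"],(519.8,-84.3)); t=cKDTree(M)
    Q=owlpts(cloud(d),d["image"],guess); b=np.array([519.8,-84.3,45])
    def f(p):
        X=Ro.from_rotvec([p[3],p[4],0]).inv().apply(Q-b-[p[0],p[1],p[2]])+b
        return t.query(X)[0]
    r=least_squares(f,[guess[0]-b[0],guess[1]-b[1],0,0,0],loss='soft_l1',diff_step=1e-3,x_scale=[1,1,1,.02,.02])
    print("n",len(Q),len(M),"foot",(b+r.x[:3]).round(1),"tilt",r.x[3:].round(3),"res",np.median(f(r.x)).round(2),"no-tilt res",np.median(f([*r.x[:3],0,0])).round(2))
E
python3 -c "
from h import *
d=grab('side');reg(d,(519,-86));reg(d,(517,-90))"
```

```text
n 459 450 foot [518.9 -88.   45.1] tilt [-0.001 -0.061] res 1.81 no-tilt res 1.93
n 459 450 foot [518.1 -88.   44.6] tilt [-0.003 -0.04 ] res 1.82 no-tilt res 1.79
```

No significant tilt in the push direction. The foot is at about (518,-88), so roughly 26 mm remain straight along the push line.

step_arm(
  commands=[-0.1,0,0,0,0,0,0.35,-0.2,0,0,0,0,0,0.35,-0.3,0,0,0,0,0,0.35,-0.4,0,0,0,0,0,0.35,-0.5,0,0,0,0,0,0.35,-0.6,0,0,0,0,0,0.35,-0.7,0,0,0,0,0,0.35,-0.8,0,0,0,0,0,0.35,-0.9,0,0,0,0,0,0.35,-1,0,0,0,0,0,0.35],
)

```text
clock: 7.4
eef_pos: [523.4, -68.7, 56.3]
tool_rot: [-3.142, 0.0, 1.279]
force: [0.9, 0.9, 0.7]
width: 29.8
gripper_force: 0.3
```

```bash
python3 -c "
from h import *
to([519.7,-83.3,56],1.28)
d=grab('side');reg(d,(516,-97));reg(d,(514,-99))"
```

```text
t 7.4 tcp [523.4 -68.7  56.3] [-3.142  0.     1.279] F [0.88 0.94 0.66] w 29.8
shift cm [-1.51  0.06  0.03] turn [-0.     0.    -0.001] q [-0.11  0.75  0.29  2.   -0.46  0.46  0.23]
n 467 450 foot [516.6 -96.   44.6] tilt [ 0.031 -0.078] res 1.73 no-tilt res 1.93
n 467 450 foot [515.4 -97.1  44.9] tilt [-0.009 -0.044] res 1.7 no-tilt res 1.99
```

step_arm(
  commands=[-0.1,0,0,0,0,0,0.35,-0.2,0,0,0,0,0,0.35,-0.3,0,0,0,0,0,0.35,-0.4,0,0,0,0,0,0.35,-0.5,0,0,0,0,0,0.35,-0.6,0,0,0,0,0,0.35,-0.7,0,0,0,0,0,0.35,-0.8,0,0,0,0,0,0.35,-0.9,0,0,0,0,0,0.35,-1,0,0,0,0,0,0.35],
)

```text
clock: 8.45
eef_pos: [520.6, -78.2, 56.3]
tool_rot: [-3.142, -0.0, 1.279]
force: [0.2, 0.3, 0.1]
width: 30.1
gripper_force: 0.3
```

step_arm(
  commands=[-0.1,0,0,0,0,0,0.35,-0.2,0,0,0,0,0,0.35,-0.3,0,0,0,0,0,0.35,-0.4,0,0,0,0,0,0.35,-0.45,0,0,0,0,0,0.35,-0.5,0,0,0,0,0,0.35,-0.5,0,0,0,0,0,0.35],
)

```text
clock: 9.15
eef_pos: [519.1, -83.0, 56.3]
tool_rot: [-3.142, 0.0, 1.279]
force: [0.0, 1.0, -1.0]
width: 30.0
gripper_force: 0.2
```

```bash
python3 -c "
from h import *
import h; h.C0=(511,-113)
to([519.3,-84.2,56],1.28)
d=grab('side');reg(d,(511,-111));reg(d,(513,-113)); save(d,'side5.png',(250,200,410,340),5)
print(fit([cloud(d)]))"
```

```text
t 9.15 tcp [519.1 -83.   56.3] [-3.142  0.     1.279] F [ 0.04  1.   -1.02] w 30.0
shift cm [-0.11  0.05  0.03] turn [-0.     0.    -0.001] q [-0.08  0.75  0.29  2.01 -0.46  0.45  0.26]
n 474 450 foot [ 509.  -111.6   44.5] tilt [-0.007  0.001] res 1.78 no-tilt res 1.75
n 474 450 foot [ 509.  -111.7   44.5] tilt [-0.009  0.001] res 1.78 no-tilt res 1.75
[(array([ 510.6, -112.7,   55. ]), np.float64(47.1), 817, np.int64(284), array([ 508.85064575, -110.45017303]), array([ 512.3, -101.4]), np.float64(121.9))]
```

View pics/side5.png

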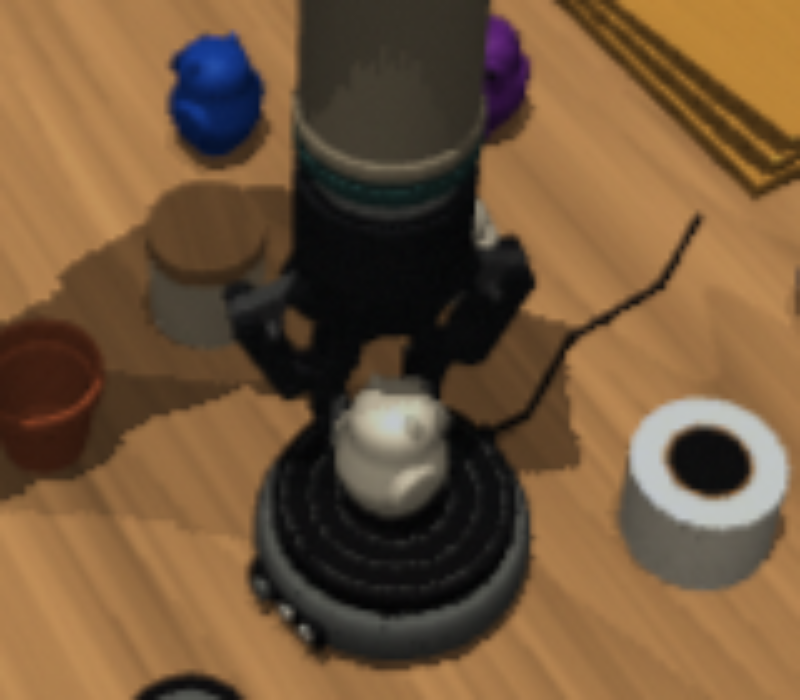

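The owl stands upright at about (390,450), close to the middle of the rings. Next I'll back the hand straight off and check with a clear view.

step_arm(
  commands=[-0.1,0,0,0,0,0,0.35,-0.1,0,0,0,0,0,0.35,0,0,0,0,0,0,0.35,0.2,0,0,0,0,0,0.35,0.5,0,0,0,0,0,0.35,1,0,0,0,0,0,0.35,1.6,0,0,0,0,0,0.35,2.4,0,0,0,0,0,0.35,3.2,0,0,0,0,0,0.35,4,0,0,0,0,0,0.35],
)

```text
clock: 10.2
eef_pos: [530.9, -43.6, 56.3]
tool_rot: [-3.142, -0.0, 1.279]
force: [0.6, -0.3, 0.4]
width: 30.2
gripper_force: 0.0
```

step_arm(
  commands=[2,0,-1,0,0,0,0.35,2,0,-3,0,0,0,0.35,2,0,-6,0,0,0,0.35,2,0,-9,0,0,0,0.35,2,0,-12,0,0,0,0.35,4,0,-15,0,0,0,0.35,7,0,-15,0,0,0,0.35,10,0,-15,0,0,0,0.35,10,0,-15,0,0,0,0.35,10,0,-15,0,0,0,0.35],
)

```text
clock: 11.2
eef_pos: [559.2, 52.2, 206.1]
tool_rot: [-3.141, 0.0, 1.281]
force: [-0.7, -1.0, -0.1]
width: 30.4
gripper_force: 0.0
```

```bash
python3 -c "
from h import *
import h; h.C0=(511,-113)
to([519.3,-84.2,56],1.28)
d=grab('side');t=grab('top')
reg(d,(511,-112));reg(t,(511,-112),'top0.npz');print(*fit([cloud(t),cloud(d)]),sep='\n')
a=d['image'][200:340,250:410];b=cv2.resize(t['image'][150:310,340:500],(400,400));a=cv2.resize(a,(400,350))
cv2.imwrite('pics/end.png',np.hstack([np.vstack([a,np.zeros((50,400,3),np.uint8)]),b])[:,:,::-1])
W0=np.load('top0.npz')['W']; W=cloud(t)
for n,u,v in [('robin',377,195),('pot',375,278),('jar',361,238),('roll',446,186),('cap',440,282),('rem',476,240)]: print(n,(W[v,u]-W0[v,u]).round(1))"
```

```text
t 11.2 tcp [559.2  52.2 206.1] [-3.141  0.     1.281] F [-0.72 -0.98 -0.05] w 30.4
shift cm [-14.2    0.08  15.01] turn [-0.     0.     0.001] q [-0.45  0.57  0.48  1.81 -0.34  0.85 -0.1 ]
n 477 450 foot [ 508.9 -112.2   45. ] tilt [-0.005  0.002] res 1.72 no-tilt res 1.72
n 305 295 foot [ 507.9 -111.2   44.5] tilt [0.029 0.028] res 2.08 no-tilt res 2.3
(array([ 511.1, -112.5,   54.5]), np.float64(44.9), 313, np.int64(107), array([ 509.2871075 , -112.24355219]), array([ 509.6, -110.7]), np.float64(118.2))
(array([ 510.4, -112.9,   55.2]), np.float64(47.1), 502, np.int64(226), array([ 508.61834377, -112.43077195]), array([ 506.8, -116.2]), np.float64(116.4))
robin [-50.   45.9 537.8]
pot [ 49.7  54.8 704.6]
jar [ -4.8  30.7 591.6]
roll [ 0.1 -0.2 -0.9]
cap [0.1 0.3 1.3]
rem [-0.   1.5  5.6]
```

View pics/end.png

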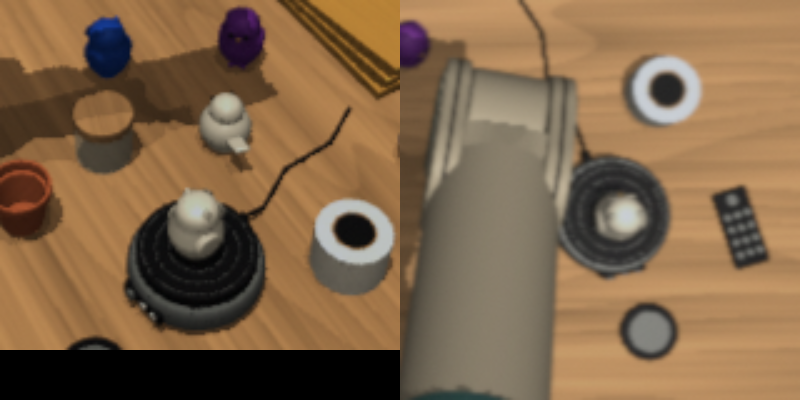

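Both cameras put the upright owl about 2 mm from the centre of the platter. The neighbours look undisturbed and the hand is clear, so I'm handing the job in.

```bash
python3 -c "
from cell import ctrl
print(ctrl.finish_job())"
```

```text
the job is handed in; nothing more can be done
None
```

The owl stands upright about 2 mm from the platter's centre by both cameras, the hand is clear of it, nothing else on the desk appears to have moved, and the job was handed in at about 11 s; no verdict was returned.

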